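Lay four soldered boards in the cases they fit

TASK

The four soldered boards (the ones with components on them) are ready to be screwed down: lay each one in the open metal case of its own size, largest board in the largest case down to smallest in smallest. Set each down without dropping it, components up, flat on the black insulating sheet, centred and square to the case (either way round), and let go. Leave the two bare boards where they lie.

Things in the scene. Friction and masses are not known exactly. Their poses are not given: they have to be found in the camera images.
- board_transformer: Largest soldered board: yellow-green, 72 x 102 mm, 0.3 kg, with a dark transformer, yellow coil. Lies flat, components up. Origin: centre of the board's underside; z up, y along the long side, x along the short. Board 2 mm thick. Transformer 34 (x) by 40 (y) mm, top 38 mm above the origin, centred at x 0, y -18 mm. Grip this from above, across x. Nothing else on it is over 15 mm above the origin.
- board_heatsink: Second-largest soldered board: yellow-green, 60 x 82 mm, 0.13 kg, with a black finned heatsink. Lies flat, components up. Origin: centre of the board's underside; z up, y along the long side, x along the short. Board 2 mm thick. Heatsink 26 (x) by 44 (y) mm, top 37 mm above the origin, centred at x 0, y +6 mm. Grip this from above, across x. Nothing else on it is over 15 mm above the origin.
- board_bluecap: Third soldered board: yellow-green, 48 x 62 mm, 75 g, with an upright blue can capacitor. Lies flat, components up. Origin: centre of the board's underside; z up, y along the long side, x along the short. Board 2 mm thick. Can 25 mm in diameter, top 38 mm above the origin, centred at x 0, y +8 mm. Grip this from above, across x. Nothing else on it is over 15 mm above the origin.
- board_yellowcap: Smallest soldered board: yellow-green, 34 x 42 mm, 50 g, with a yellow box capacitor. Lies flat, components up. Origin: centre of the board's underside; z up, y along the long side, x along the short. Board 2 mm thick. Yellow box 18 (x) by 32 (y) mm, top 35 mm above the origin, centred on the board. Grip this from above, across x. Nothing else on it is over 15 mm above the origin.
- case_1: Open grey sheet-metal case base, the largest of four, fixed, for the transformer board (10 mm of play all round). Outside 96 (x) by 126 (y) mm, inside 92 by 122, rim 18 mm above the bench. Origin: centre of its underside, on the bench; y along the long side. Black sheet on the floor inside, its top 3 mm above the origin, with four brass nuts where the board's corner holes go.
- case_2: Open grey sheet-metal case base, second-largest of four, fixed, for the heatsink board (10 mm of play all round). Outside 84 (x) by 106 (y) mm, inside 80 by 102, rim 18 mm above the bench. Origin: centre of its underside, on the bench; y along the long side. Black sheet on the floor inside, its top 3 mm above the origin, with four brass nuts where the board's corner holes go.
- case_3: Open grey sheet-metal case base, third in size of four, fixed, for the blue-capacitor board (10 mm of play all round). Outside 72 (x) by 86 (y) mm, inside 68 by 82, rim 18 mm above the bench. Origin: centre of its underside, on the bench; y along the long side. Black sheet on the floor inside, its top 3 mm above the origin, with four brass nuts where the board's corner holes go.
- case_4: Open grey sheet-metal case base, the smallest of four, fixed, for the yellow-capacitor board (10 mm of play all round). Outside 58 (x) by 66 (y) mm, inside 54 by 62, rim 18 mm above the bench. Origin: centre of its underside, on the bench; y along the long side. Black sheet on the floor inside, its top 3 mm above the origin, with four brass nuts where the board's corner holes go.
- bare_a: A bare board, paler yellow with copper tracks and no components, 60 x 82 x 2 mm, loose and light (30 g) on the bench among the soldered ones. Origin: centre of its underside; y along its long side. To be left where it lies.
- bare_b: A second bare board, the same but 48 x 62 x 2 mm. Origin: centre of its underside; y along its long side. To be left where it lies.
Things that resemble listed ones, but are neither listed nor needed, are in the scene too. What is shaped like the board_bluecap but pink or red is not meant.

How it is judged (in metres and radians):
At the end, for the whole second after the job is handed in: Each soldered board lies in its own case (largest in largest, and so on), components up, flat within 0.08 rad, underside under 6 mm above the case's, centre within 8 mm of the case's, long side within 0.2 rad of the case's (either way round), released and at rest (horizontal distance between board_transformer and case_1 below 0.008 m and angle between the y axis of board_transformer and the y axis of case_1, either way round below 0.2 rad and angle between each of board_transformer, board_heatsink, board_bluecap, board_yellowcap's own z axis and vertical below 0.08 rad and z of board_transformer in the frame of case_1 below 0.006 m and linear speed of each of board_transformer, board_heatsink, board_bluecap, board_yellowcap below 0.02 m/s and angular speed of each of board_transformer, board_heatsink, board_bluecap, board_yellowcap below 0.2 rad/s and horizontal distance between board_heatsink and case_2 below 0.008 m and angle between the y axis of board_heatsink and the y axis of case_2, either way round below 0.2 rad and z of board_heatsink in the frame of case_2 below 0.006 m and horizontal distance between board_bluecap and case_3 below 0.008 m and angle between the y axis of board_bluecap and the y axis of case_3, either way round below 0.2 rad and z of board_bluecap in the frame of case_3 below 0.006 m and horizontal distance between board_yellowcap and case_4 below 0.008 m and angle between the y axis of board_yellowcap and the y axis of case_4, either way round below 0.2 rad and z of board_yellowcap in the frame of case_4 below 0.006 m); the robot touches nothing.
It fails at once if a bare board is shifted by more than 15 mm (distance of any of bare_a, bare_b from where it was at the start of the episode above 0.015 m).
It fails at once if a soldered board is let go over its case while still more than 17 mm above the sheet ((horizontal distance between board_transformer and case_1 below 0.03 m and height (world z) of board_transformer above 0.02 m and contact force between the fingers and board_transformer below 0.05 N) or (horizontal distance between board_heatsink and case_2 below 0.03 m and height (world z) of board_heatsink above 0.02 m and contact force between the fingers and board_heatsink below 0.05 N) or (horizontal distance between board_bluecap and case_3 below 0.03 m and height (world z) of board_bluecap above 0.02 m and contact force between the fingers and board_bluecap below 0.05 N) or (horizontal distance between board_yellowcap and case_4 below 0.03 m and height (world z) of board_yellowcap above 0.02 m and contact force between the fingers and board_yellowcap below 0.05 N)).
It also fails if it takes over 112 s, if anything falls off the work surface, if the arm or the gripper's body presses on something with over 40 N, if the wrist force passes 120 N, or if a joint passes its speed limit or range.

ROBOT

A 6-joint arm with a two-finger parallel gripper is mounted at the origin on the work surface. World frame = base frame: x ahead of the robot, y to its left, z up, the work surface at z = 0. Lengths are in m, angles in degrees, forces in N, time in s.
With the tool pointing down it reaches from about 0.25 to 0.725 m from the base axis. Payload 4 kg.
Tool frame: the origin (TCP) lies on the centre line of the jaws, within the pads' length; the fingertips stand 25 mm ahead of it and the grasp point (between the pads) lies 6 mm ahead of it; z points along the fingers, y is the line along which they close (so a half turn about z gives the same grasp; the last joint's range is limited). The gripper opens to 85 mm and grips with 20 to 120 N. Pads are 22 mm wide; open, the fingers measure 114 mm over their backs; the gripper's body (76 mm by 85 mm) begins 54 mm behind the grasp point. The pads swing forward as they close: fully open they stand 13 mm farther back than shut.
Start: joints at [70.703, 13.785, 0.286, 76.501, 0, 90], TCP at [0.165, 0.472, 0.256] pointing down, gripper open.
Joint ranges: [-155.79, 155.79], [-60.16, 107.12], [-62.33, 73.08], [-114, 123.19], [-81.49, 82.49], [-180, 180]. Speed limits (degrees/s): [159.86, 159.86, 180, 180, 180, 180].

INTERFACE

Orientations are given as [roll, pitch, yaw] about the fixed x, y, z axes, in that order (R = Rz(yaw) Ry(pitch) Rx(roll)).
In Python, from cell import arm gives the robot as it stands.
- The arm moves only by the tool drive_tool, never from a script. Its argument "commands" is a list of rows, each a list of 7 numbers: the closure, from 0 (fully open) to 1 (shut), then the shift along the tool's x, y, z in m, then the turn, a rotation vector about the tool's x, y, z in degrees. A call has exactly 8 rows; each row shifts and turns the commanded pose from where the row before left it, along the tool's axes as they then stand; what a row does not reach is not made up. A row lasts 1/10 s, in which the tool goes at most 50 mm and 8.59 degrees, less where a joint would pass 70% of its speed; a pose out of reach is approached as far as the arm can. A call is refused whole if a number of a shift passes 0.05 or a number of a turn 8.59, either way. A call with a gripper value outside its range is refused whole. The fingers move at their own pace and stop on an object; "force" is the grip in N (left out, the last holds). Time passes only in rows, so rows that do not move let the fingers close, or fill a call up. It gives the time, the measured TCP pose, the force, the opening and the grip force at its end, in the units of the state.
- arm.get_obs(): the state, without advancing time (a new reading comes with each control period).
- arm.camera(name): name is "scene" or "top" or "wrist"; returns the picture (400x640x3 uint8, blue, green, red); there is no depth.
- arm.camera_model(name): a dict with "K" (3x3 intrinsics, pixels), "extrinsics" (4x4, takes a point from world to camera coordinates). Camera axes: x right, y up, looking along -z (the intrinsics and any distortion apply to the point x, -y, -z); pixel columns grow to the right and rows downward; lengths in m; the calibration is good to about 2 mm. A picture is of the moment at which its call begins: read the wrist's pose just before it. camera_model takes no time and is no camera call; for the wrist camera it gives the pose at the moment of the call.
- arm.sign_off(): hands the job in; it is judged then, once.
The state is a dict: "time": time; "qpos": joint angles; "qvel": joint speeds; "joint_torque": joint torques, N m; "tcp_pos": TCP position; "eef_rot": TCP orientation; "ft_force": force on the tool from outside, world axes, zero at the start; "torque": the same for the moment, N m; "grip_width": opening from 0.0 (shut) to 1.0 (fully open); "finger_force": force on a finger pad.
Only numpy, scipy, OpenCV 4.12 (cv2) and the standard library are available. Lean on these libraries where they do the work, as an engineer would, in place of code of your own. Each camera call takes 0.05 s, during which the arm holds its last target. There are 200 camera calls.

## Working session

There is one attempt and no reset: what is moved stays moved. The work goes in short steps, Python scripts to look and compute and a tool call to move; the robot and the scene stay as the last step left them, time stands still between calls to the robot, and variables do not carry over. Pictures are saved under pics/ and viewed, at most 14 in all, crops included, and the job is handed in when it is done.

Besides the shell and the picture viewer there is one more tool, called after "Call:" by a JSON object that holds its "api" and its "payload", one argument or row to a line. drive_tool: Moves the arm, as the interface text tells. Its arguments: {"type":"object","properties":{"commands":{"type":"array"},"force":{"type":"number"}},"required":["commands"]}

```bash
mkdir -p pics; python3 - <<'E'
from cell import arm
import cv2
o=arm.get_obs();print(o['time'],o['tcp_pos'],o['eef_rot'],o['grip_width'])
for n in("top","scene"):
    m=arm.camera_model(n);print(m)
    cv2.imwrite(f"pics/{n}0.png",arm.camera(n))
E
```

```text
0.0 [0.16504219 0.47137214 0.25543718] [-1.79883610e+02 -7.59857437e-04  1.60702713e+02] 0.9998010477392941
{'K': array([[474.58191045,   0.        , 324.94743385],
       [  0.        , 474.58191045, 198.93266731],
       [  0.        ,   0.        ,   1.        ]]), 'extrinsics': array([[ 0.01798934, -0.99968123,  0.01771509, -0.07227406],
       [ 0.98211229,  0.02098914,  0.18712272, -0.50183993],
       [-0.1874349 ,  0.014032  ,  0.9821768 , -1.32143883],
       [ 0.        ,  0.        ,  0.        ,  1.        ]])}
{'K': array([[397.28838098,   0.        , 322.39853948],
       [  0.        , 397.28838098, 201.65517385],
       [  0.        ,   0.        ,   1.        ]]), 'extrinsics': array([[-0.89505992,  0.44590097,  0.0063295 ,  0.47431442],
       [-0.25808838, -0.529533  ,  0.80807499,  0.06927634],
       [ 0.3636731 ,  0.72164197,  0.58904563, -1.0569795 ],
       [ 0.        ,  0.        ,  0.        ,  1.        ]])}
```

```bash
python3 - <<'E'
import cv2
i=cv2.imread("pics/top0.png")
cv2.imwrite("pics/top0L.png",cv2.resize(i[:,:320],None,fx=1.5,fy=1.5) if 0 else cv2.resize(i,(800,500),interpolation=cv2.INTER_CUBIC))
E
```

```text
(no output)
```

View pics/top0L.png

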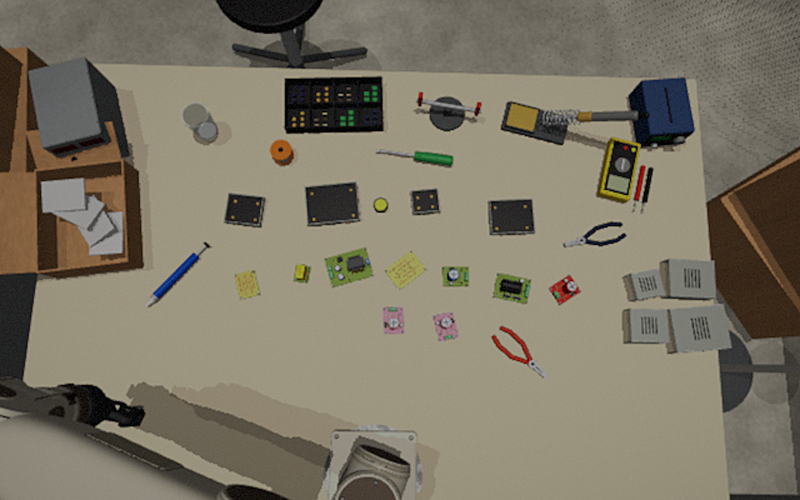

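View pics/scene0.png

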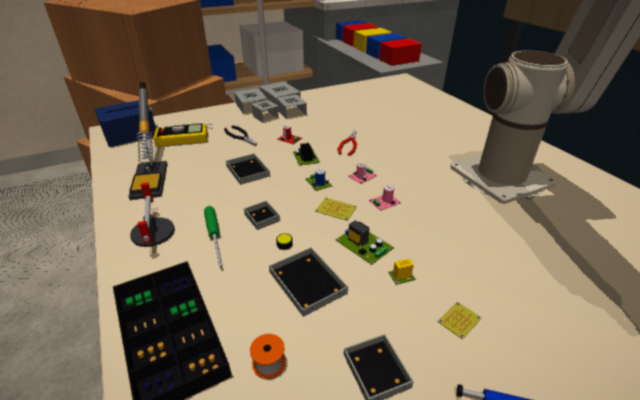

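The top view, at 800-px scale, shows:
- **Cases:** 1 at (332,204), 2 at (512,217), 3 at (245,210), 4 at (425,202).
- **Soldered boards:** transformer (348,267), heatsink (512,288), bluecap (456,276), yellowcap (302,273).
- **Bare boards:** (406,270) and (248,285).

The pink and red boards are decoys.

```bash
cat > h.py <<'E'
import numpy as np, cv2
from cell import arm
def proj(m,P):
    P=np.atleast_2d(P);c=P@m['extrinsics'][:3,:3].T+m['extrinsics'][:3,3]
    return np.c_[m['K'][0,0]*c[:,0]/-c[:,2]+m['K'][0,2], m['K'][1,1]*-c[:,1]/-c[:,2]+m['K'][1,2]]
def unproj(m,uv,z):
    uv=np.atleast_2d(uv).astype(float);R=m['extrinsics'][:3,:3];t=m['extrinsics'][:3,3];C=-R.T@t
    d=np.c_[(uv[:,0]-m['K'][0,2])/m['K'][0,0],-(uv[:,1]-m['K'][1,2])/m['K'][1,1],-np.ones(len(uv))]@R
    return C+d*((z-C[2])/d[:,2])[:,None]
def box(x,y,a,L,W,z):  # a: deg of long axis
    a=np.radians(a);u=np.array([np.cos(a),np.sin(a)]);v=np.array([-u[1],u[0]])
    return np.array([[*(np.array([x,y])+s*L/2*u+t*W/2*v),z] for s,t in((1,1),(1,-1),(-1,-1),(-1,1))])
E
python3 - <<'E'
from h import *
i=cv2.imread("pics/top0.png");m=arm.camera_model("top")
hsv=cv2.cvtColor(i,cv2.COLOR_BGR2HSV)
S={'c1':(332,204,.003),'c2':(512,217,.003),'c3':(245,210,.003),'c4':(425,202,.003),'tr':(348,267,.002),'hs':(512,288,.002),'bl':(456,276,.002),'ye':(302,273,.002),'ba':(406,270,.002),'bb':(248,285,.002)}
for k,(u,v,z) in S.items():
    p=unproj(m,[[u*.8,v*.8]],z)[0]
    u,v=int(u*.8),int(v*.8)
    lo=max(0,u-35);sub=hsv[v-30:v+30,u-35:u+35]
    msk=((sub[...,2]<70) if k[0]=='c' else ((sub[...,1]>95)|(sub[...,2]<70))).astype(np.uint8)
    n,l,st,ce=cv2.connectedComponentsWithStats(msk)
    j=l[25:35,30:40];j=np.bincount(j[j>0]).argmax()
    pts=np.argwhere(l==j)[:,::-1]+[u-35,v-30]
    w=unproj(m,pts,z)[:,:2]
    r=cv2.minAreaRect((w*1000).astype(np.float32))
    print(k,p[:2].round(3),np.round(r[0],1),np.round(r[1],1),round(r[2],1))
c=i[140:250,180:430]
cv2.imwrite("pics/crop1.png",cv2.resize(c,None,fx=3.2,fy=3.2,interpolation=cv2.INTER_CUBIC))
E
```

```text
c1 [0.618 0.118] [622.  119.6] [ 89.5 120.8] 7.0
c2 [ 0.595 -0.317] [ 595.7 -315. ] [ 84.3 103.3] 3.0
c3 [0.598 0.326] [598.1 330.9] [79.6 73. ] 85.1
c4 [ 0.628 -0.107] [ 632.9 -106.3] [50.5 58.8] 6.4
tr [0.465 0.074] [465.4  73. ] [ 70.5 100.3] 17.3
hs [ 0.423 -0.315] [ 422.8 -313.6] [79.7 58.4] 78.9
bl [ 0.449 -0.182] [ 449.5 -180.1] [44.9 59.7] 1.2
ye [0.448 0.182] [448.5 182.9] [32.1 41.2] 83.4
ba [ 0.46  -0.064] [461.6 -61.1] [57.9 79.7] 38.2
bb [0.417 0.307] [419.1 310.6] [60.3 46.5] 16.0
```

View pics/crop1.png

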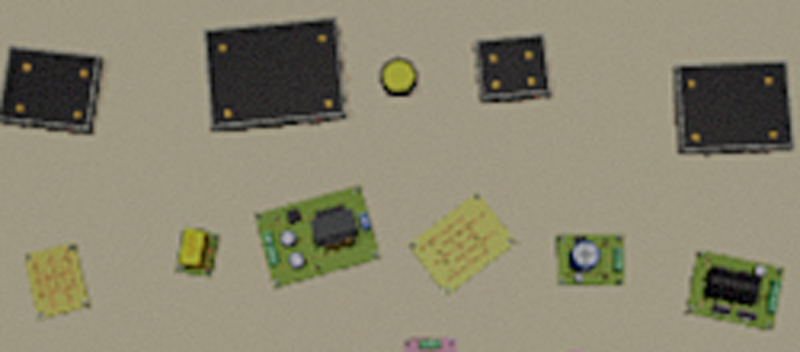

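```bash
cat >> h.py <<'E'
def plan(x,y,z,yaw,o=None):
    o=o or arm.get_obs();p=o['tcp_pos'];r=o['eef_rot']
    t=-((yaw-r[2]+90)%180-90) 
    a=np.radians(yaw) if abs(((yaw-r[2]+180)%360)-180)<=90.1 else np.radians(yaw+180)
    d=np.array([x,y,z])-p
    print('t=%.2f pos'%o['time'],p.round(4),'rot',np.round(r,2),'turnz %.1f'%t,'then shift mm x %.1f y %.1f z %.1f'%(1e3*(d[0]*np.cos(a)+d[1]*np.sin(a)),1e3*(d[0]*np.sin(a)-d[1]*np.cos(a)),-1e3*d[2]),'w %.3f'%o['grip_width'],'ff',np.round(o['finger_force'],1),'ft',np.round(o['ft_force'],1))
E
python3 - <<'E'
from h import *
m=arm.camera_model("top")
N={'c1':[(222,48),(322,38),(329,104),(228,114)],'c2':[(692,84),(769,81),(774,134),(696,138)],'c3':[(26,67),(84,73),(77,115),(19,107)],'c4':[(493,58),(528,55),(531,82),(496,85)]}
for k,q in N.items():
    w=unproj(m,np.array(q)/3.2+[180,140]-0.34,.005)
    l=(w[0]+w[3]-w[1]-w[2])
    print(k,(w.mean(0)*1e3).round(1),'long',np.degrees(np.arctan2(l[1],l[0])).round(1), np.linalg.norm(l)/2)
w=arm.camera_model("wrist");E=w['extrinsics'];print(w['K'],(-E[:3,:3].T@E[:3,3]),E[:3,:3].round(2),arm.get_obs()['qpos'])
plan(.4485,.183,.2,173.4)
E
```

```text
c1 [616.7 117.6   5. ] long 97.2 0.09478146021940417
c2 [ 594.1 -314.2    5. ] long 93.9 0.0735436923907213
c3 [597.8 326.3   5. ] long 84.2 0.05485496707549422
c4 [ 627.5 -105.4    5. ] long 96.4 0.03327113736405023
[[294.07126953   0.         322.17600069]
 [  0.         294.07126953 196.13211715]
 [  0.           0.           1.        ]] [0.0905642  0.49733532 0.37411389] [[ 0.33  0.94 -0.  ]
 [-0.9   0.31 -0.31]
 [-0.29  0.1   0.95]] [ 7.07022159e+01  1.38280932e+01  2.21648044e-01  7.65006248e+01
 -1.30368070e-03  8.99999742e+01]
t=0.10 pos [0.1651 0.4714 0.2555] rot [-179.89    0.    160.7 ] turnz -12.7 then shift mm x -314.7 y -253.9 z 55.5 w 1.001 ff 0.0 ft [-0.3  0.4 -0.5]
```

Call:
{"api": "drive_tool", "payload": {
  "commands": [
    [0,0,0,0.01,0,0,-6.35],
    [0,0,0,0.01,0,0,-6.35],
    [0,-0.035,-0.0282,0.005,0,0,0],
    [0,-0.035,-0.0282,0.005,0,0,0],
    [0,-0.035,-0.0282,0.005,0,0,0],
    [0,-0.035,-0.0282,0.005,0,0,0],
    [0,-0.035,-0.0282,0.005,0,0,0],
    [0,-0.035,-0.0282,0.005,0,0,0]
  ],
  "force": 40
}}

```text
time: 0.9
tcp_pos: [0.3552, 0.2781, 0.2059]
eef_rot: [-180.0, -0.0, 173.4]
ft_force: [0.8, 0.7, -0.3]
grip_width: 1.002
finger_force: 0.0
```

Call:
{"api": "drive_tool", "payload": {
  "commands": [
    [0,-0.035,-0.0282,0.005,0,0,0],
    [0,-0.035,-0.0282,0,0,0,0],
    [0,-0.035,-0.0282,0,0,0,0],
    [0,0,0,0,0,0,0],
    [0,0,0,0,0,0,0],
    [0,0,0,0,0,0,0],
    [0,0,0,0,0,0,0],
    [0,0,0,0,0,0,0]
  ]
}}

```text
time: 1.7
tcp_pos: [0.4482, 0.1846, 0.2014]
eef_rot: [180.0, -0.0, 173.5]
ft_force: [0.2, -0.1, -0.5]
grip_width: 1.004
finger_force: 0.0
```

```bash
python3 - <<'E'
from h import *
plan(.4485,.183,.044,173.4)
m=arm.camera_model("wrist");i=arm.camera("wrist")
np.savez("pics/w1.npz",i=i,**m)
for p,c in((box(.4485,.1829,173.4,.042,.034,.002),(0,0,255)),(box(.4485,.1829,173.4,.032,.018,.035),(255,0,0)),(box(.4654,.073,107.3,.102,.072,.002),(0,0,255))):
    cv2.polylines(i,[np.int32(proj(m,p).round())],True,c,1)
cv2.imwrite("pics/w1.png",i)
E
```

```text
t=1.70 pos [0.4482 0.1846 0.2014] rot [ 1.8000e+02 -1.0000e-02  1.7354e+02] turnz 0.1 then shift mm x -0.5 y -1.6 z 157.4 w 1.004 ff 0.0 ft [ 0.2 -0.1 -0.5]
```

View pics/w1.png

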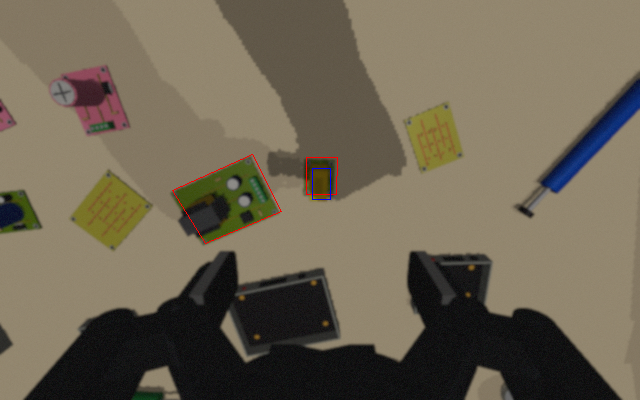

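```bash
python3 - <<'E'
from h import *
d=np.load("pics/w1.npz");m=dict(d);i=cv2.resize(d['i'][140:250,160:360],None,fx=4,fy=4,interpolation=cv2.INTER_CUBIC)
i=cv2.convertScaleAbs(i,alpha=1.6)
for p,c in((box(.4485,.1829,173.4,.042,.034,.002),(0,0,255)),(box(.4485,.1829,173.4,.032,.018,.035),(255,0,0)),(box(.4654,.073,107.3,.102,.072,.002),(0,0,255)),(box(.4654-.018*np.cos(np.radians(107.3)),.073-.018*np.sin(np.radians(107.3)),107.3,.040,.034,.038),(255,0,0))):
    cv2.polylines(i,[np.int32(((proj(m,p)-[160,140]+.5)*4).round())],True,c,1)
cv2.imwrite("pics/w1z.png",i)
E
```

```text
(no output)
```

View pics/w1z.png

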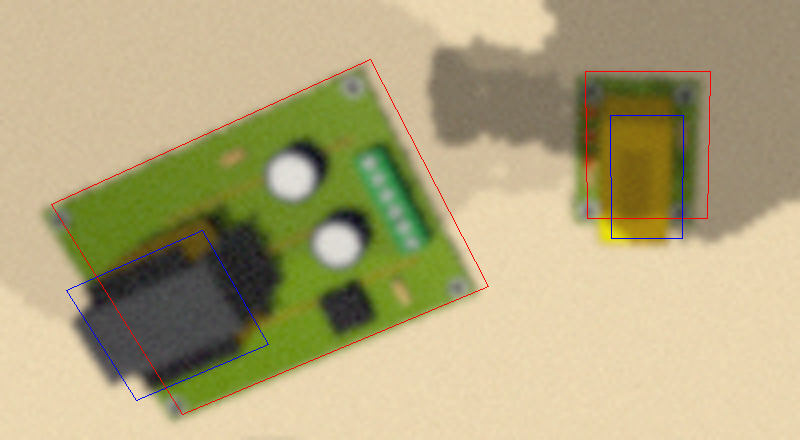

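Wrist view agrees with the top estimate to about 2 mm: the yellow box is at (321,184) and the transformer board at (226,199). I'll grasp the yellow board.

Call:
{"api": "drive_tool", "payload": {
  "commands": [
    [0,-0.001,-0.0025,0.04,0,0,0],
    [0,0,0,0.04,0,0,0],
    [0,0,0,0.03,0,0,0],
    [0,0,0,0.025,0,0,0],
    [0,0,0,0.015,0,0,0],
    [0.3,0,0,0.009,0,0,0],
    [0.6,0,0,0,0,0,0],
    [1,0,0,0,0,0,0]
  ],
  "force": 30
}}

```text
time: 2.55
tcp_pos: [0.4501, 0.1815, 0.0429]
eef_rot: [180.0, 0.0, 173.4]
ft_force: [-0.1, 0.9, 1.0]
grip_width: 0.515
finger_force: 0.0
```

Call:
{"api": "drive_tool", "payload": {
  "commands": [
    [1,0,0,0,0,0,0],
    [1,0,0,0,0,0,0],
    [1,0,0,0,0,0,0],
    [1,0,0,0,0,0,0],
    [1,0,0,0,0,0,0],
    [1,0,0,0,0,0,0],
    [1,0,0,-0.005,0,0,0],
    [1,0,0,-0.01,0,0,0]
  ]
}}

```text
time: 3.35
tcp_pos: [0.4487, 0.1806, 0.057]
eef_rot: [-179.9, -0.1, 173.4]
ft_force: [0.2, 0.7, -0.8]
grip_width: 0.205
finger_force: 30.0
```

```bash
python3 - <<'E'
from h import *
plan(.6275,-.1054,.12,96.4)
m=arm.camera_model("wrist");i=arm.camera("wrist")
cv2.imwrite("pics/w2.png",i)
E
```

```text
t=3.35 pos [0.4487 0.1806 0.057 ] rot [-1.7993e+02 -1.2000e-01  1.7340e+02] turnz 77.0 then shift mm x -304.1 y 145.8 z -63.0 w 0.205 ff 30.0 ft [ 0.2  0.7 -0.8]
```

View pics/w2.png

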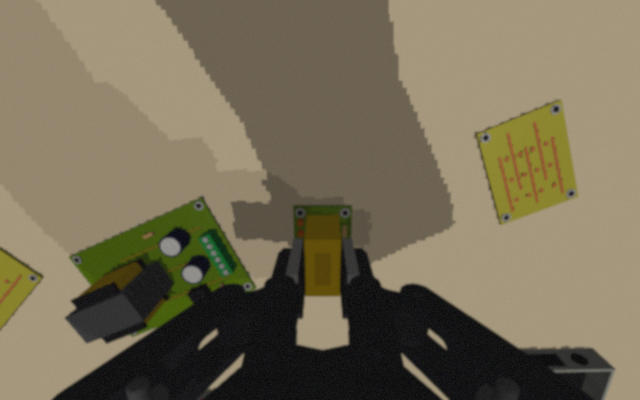

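Call:
{"api": "drive_tool", "payload": {
  "commands": [
    [1,0,0,-0.02,0,0,8.55],
    [1,0,0,-0.02,0,0,8.55],
    [1,0,0,-0.015,0,0,8.55],
    [1,0,0,-0.01,0,0,8.55],
    [1,0,0,0,0,0,8.55],
    [1,0,0,0,0,0,8.55],
    [1,0,0,0,0,0,8.55],
    [1,0,0,0,0,0,8.55]
  ]
}}

```text
time: 4.2
tcp_pos: [0.4496, 0.1809, 0.1226]
eef_rot: [180.0, 0.0, 104.6]
ft_force: [0.1, 0.2, -1.6]
grip_width: 0.206
finger_force: 30.0
```

Call:
{"api": "drive_tool", "payload": {
  "commands": [
    [1,0,0,0,0,0,8.55],
    [1,-0.03,0.015,0,0,0,0],
    [1,-0.04,0.019,0,0,0,0],
    [1,-0.04,0.019,0,0,0,0],
    [1,-0.04,0.019,0,0,0,0],
    [1,-0.04,0.019,0,0,0,0],
    [1,-0.04,0.019,0,0,0,0],
    [1,-0.03,0.015,0,0,0,0]
  ]
}}

```text
time: 5.0
tcp_pos: [0.6041, -0.0659, 0.1225]
eef_rot: [180.0, 0.0, 96.4]
ft_force: [0.6, -0.7, -0.1]
grip_width: 0.205
finger_force: 30.0
```

```bash
cat >> h.py <<'E'
def look(name,*boxes,crop=None,f=1,bright=1.5):
    plan(*boxes[0][:2],.1,boxes[0][2])
    m=arm.camera_model("wrist");i=arm.camera("wrist");np.savez(f"pics/{name}.npz",i=i,**m)
    x0,x1,y0,y1=crop or(0,640,0,400)
    i=cv2.convertScaleAbs(cv2.resize(i[y0:y1,x0:x1],None,fx=f,fy=f,interpolation=cv2.INTER_CUBIC),alpha=bright)
    for b in boxes: cv2.polylines(i,[np.int32(((proj(m,box(*b))-[x0,y0]+.5)*f-.5).round())],True,(0,0,255),1)
    cv2.imwrite(f"pics/{name}.png",i)
E
python3 - <<'E'
from h import *
look("w3",(.6275,-.1054,96.4,.0662,.0582,.018),(.6275,-.1054,96.4,.062,.054,.003))
m=dict(np.load("pics/w3.npz"))
E
```

```text
t=5.00 pos [ 0.6041 -0.0659  0.1225] rot [1.7997e+02 3.0000e-02 9.6350e+01] turnz -0.0 then shift mm x -41.8 y 18.8 z 22.5 w 0.205 ff 30.0 ft [ 0.6 -0.7 -0.1]
```

View pics/w3.png

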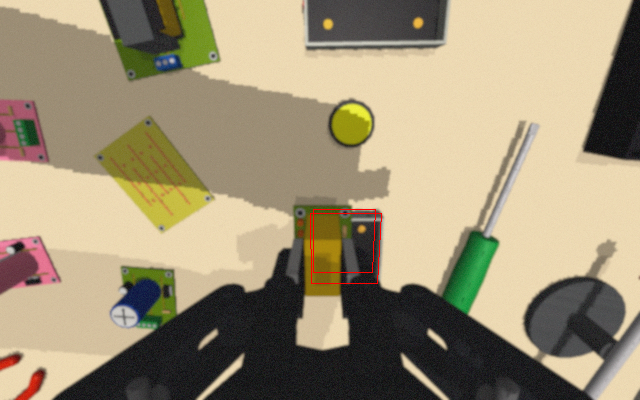

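```bash
python3 - <<'E'
from h import *
m=dict(np.load("pics/w3.npz"));o=arm.get_obs();p=o['tcp_pos'];a=np.radians(o['eef_rot'][2])
R=np.array([[np.cos(a),np.sin(a)],[np.sin(a),-np.cos(a)]])
for uv in((295,206),(350,206),(300,212),(345,212)): print(uv,((R@(unproj(m,[uv],p[2]-.041)[0]-p)[:2])*1e3).round(1))
print(unproj(m,[(362,229)],.005), proj(m,[[.6275,-.1054,.005]]))
plan(.6275,-.1054,.047,96.4)
E
```

```text
(295, 206) [ 25.2 -18.1]
(350, 206) [25.3 13.7]
(300, 212) [ 21.5 -15.3]
(345, 212) [21.6 10.9]
[[ 0.64194606 -0.09034638  0.005     ]] [[343.38275568 242.76292985]]
t=5.05 pos [ 0.6069 -0.0701  0.1226] rot [179.78   0.25  96.12] turnz -0.3 then shift mm x -37.4 y 16.6 z 75.6 w 0.205 ff 30.0 ft [ 4.  -1.4 -0.2]
```

Call:
{"api": "drive_tool", "payload": {
  "commands": [
    [1,-0.02,0.01,0.01,0,0,0],
    [1,-0.0195,0.0085,0.01,0,0,0],
    [1,0,0,0.005,0,0,0],
    [1,0,0,0,0,0,0],
    [1,0,0,0,0,0,0],
    [1,0,0,0,0,0,0],
    [1,0,0,0,0,0,0],
    [1,0,0,0,0,0,0]
  ]
}}

```text
time: 5.85
tcp_pos: [0.6261, -0.0999, 0.0979]
eef_rot: [180.0, 0.0, 96.5]
ft_force: [-0.2, -0.1, -0.1]
grip_width: 0.2
finger_force: 30.0
```

```bash
python3 - <<'E'
from h import *
look("w4",(.6275,-.1054,96.4,.066,.058,.018),(.6275,-.1054,96.4,.062,.054,.003),(.6275,-.1054,96.4,.034,.026,.005),crop=(220,420,140,290),f=4)
E
```

```text
t=5.85 pos [ 0.6261 -0.0999  0.0979] rot [1.7996e+02 1.0000e-02 9.6500e+01] turnz 0.1 then shift mm x -5.6 y 0.8 z -2.1 w 0.200 ff 30.0 ft [-0.2 -0.1 -0.1]
```

View pics/w4.png

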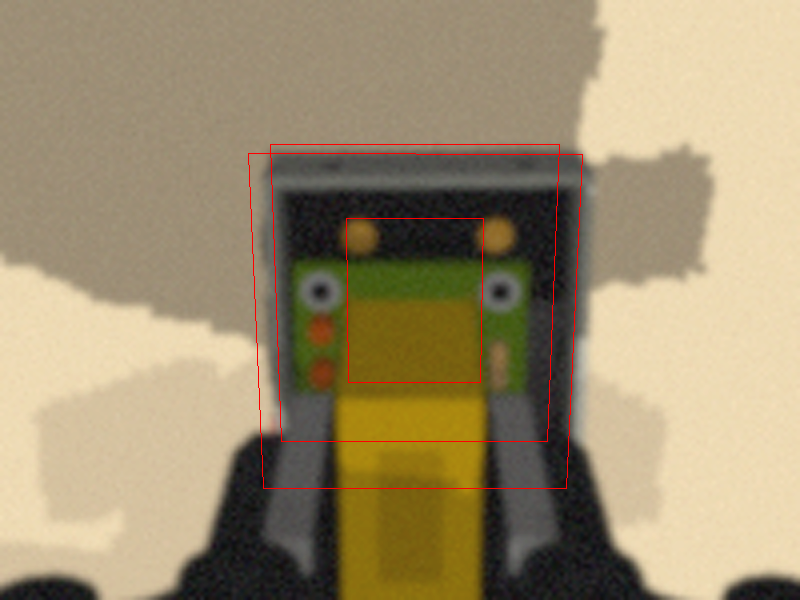

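Nuts are at zoom (360,237) and (497,237), against (347,218) and (483,218) predicted. So the case is 3.5 mm nearer and 2.6 mm to the right of the top-view estimate; I'll correct for this and lower.

Call:
{"api": "drive_tool", "payload": {
  "commands": [
    [1,-0.0088,0.0034,0,0,0,0],
    [1,0,0,0.02,0,0,0],
    [1,0,0,0.015,0,0,0],
    [1,0,0,0.01,0,0,0],
    [1,0,0,0.005,0,0,0],
    [1,0,0,0.002,0,0,0],
    [1,0,0,0,0,0,0],
    [1,0,0,0,0,0,0]
  ]
}}

```text
time: 6.7
tcp_pos: [0.6306, -0.1092, 0.0465]
eef_rot: [180.0, 0.0, 96.4]
ft_force: [-1.4, -0.9, 5.6]
grip_width: 0.199
finger_force: 30.8
```

```bash
python3 - <<'E'
from h import *
look("w5",(.6305,-.1086,96.4,.066,.058,.018),crop=(220,420,140,290),f=4)
E
```

```text
t=6.70 pos [ 0.6306 -0.1092  0.0465] rot [1.7996e+02 4.0000e-02 9.6440e+01] turnz 0.0 then shift mm x 0.6 y -0.0 z -53.5 w 0.199 ff 30.8 ft [-1.4 -0.9  5.6]
```

View pics/w5.png

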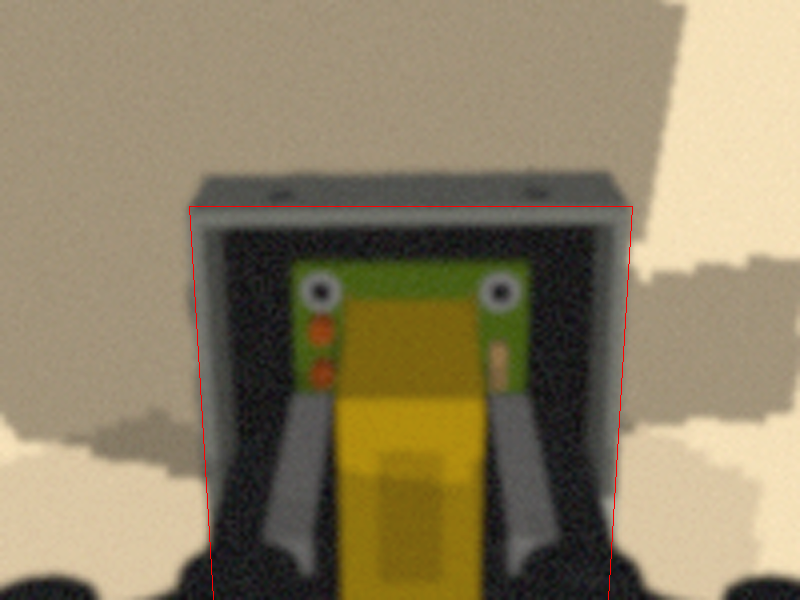

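Call:
{"api": "drive_tool", "payload": {
  "commands": [
    [0.5,0,0,0,0,0,0],
    [0.5,0,0,0,0,0,0],
    [0.5,0,0,0,0,0,0],
    [0.5,0,0,-0.01,0,0,0],
    [0.5,0,0,-0.03,0,0,0],
    [0.3,0,0,-0.03,0,0,0],
    [0.3,0,0,-0.03,0,0,5.2],
    [0.3,-0.012,-0.04,0,0,0,0]
  ]
}}

```text
time: 7.55
tcp_pos: [0.5986, -0.1216, 0.152]
eef_rot: [179.0, 0.2, 91.4]
ft_force: [0.1, -1.4, 0.9]
grip_width: 0.698
finger_force: 0.0
```

Call:
{"api": "drive_tool", "payload": {
  "commands": [
    [0.3,-0.015,-0.045,0,0,0,0],
    [0.3,-0.015,-0.045,0,0,0,0],
    [0.3,-0.015,-0.04,0,0,0,0],
    [0.3,-0.005,-0.0107,0,0,0,0],
    [0.3,0,0,0,0,0,0],
    [0.3,0,0,0,0,0,0],
    [0.3,0,0,0,0,0,0],
    [0.3,0,0,0,0,0,0]
  ]
}}

```text
time: 8.35
tcp_pos: [0.4524, -0.1744, 0.1453]
eef_rot: [180.0, 0.0, 91.3]
ft_force: [0.1, 0.3, -0.9]
grip_width: 0.701
finger_force: 0.0
```

```bash
python3 - <<'E'
from h import *
x,y=.4515,-.1825
look("w6",(x,y,91.2,.062,.048,.002),(x,y+.008,91.2,.025,.025,.038),crop=(170,470,110,310),f=2.66)
E
```

```text
t=8.35 pos [ 0.4524 -0.1744  0.1453] rot [179.96   0.    91.34] turnz 0.1 then shift mm x -8.1 y -1.1 z 45.3 w 0.701 ff 0.0 ft [ 0.1  0.3 -0.9]
```

View pics/w6.png

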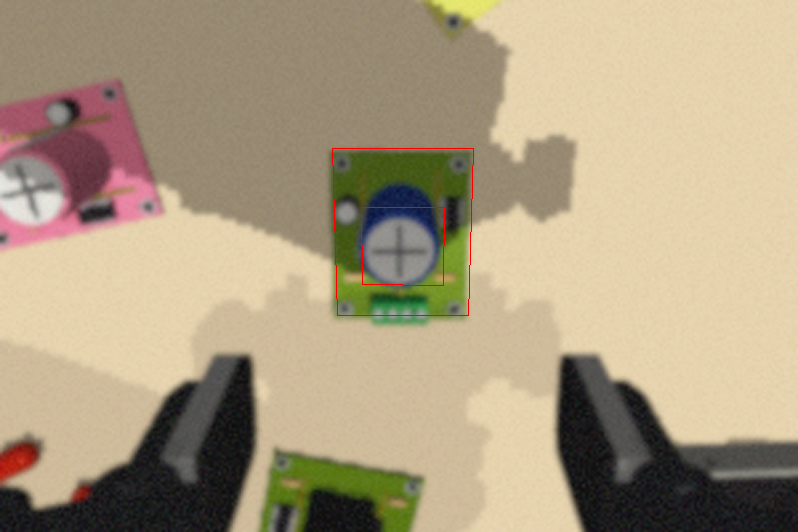

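Board outline matches within 1 mm, and the can top is at zoom (400,247). Grasping it.

Call:
{"api": "drive_tool", "payload": {
  "commands": [
    [0.3,0,-0.0015,0.03,0,0,0],
    [0.3,0,0,0.03,0,0,0],
    [0.3,0,0,0.02,0,0,0],
    [0.3,0,0,0.012,0,0,0],
    [0.3,0,0,0.01,0,0,0],
    [0.5,0,0,0,0,0,0],
    [0.7,0,0,0,0,0,0],
    [1,0,0,0,0,0,0]
  ],
  "force": 35
}}

```text
time: 9.2
tcp_pos: [0.4505, -0.1752, 0.0444]
eef_rot: [179.9, 0.0, 91.3]
ft_force: [-0.6, 0.0, -0.1]
grip_width: 0.273
finger_force: 34.3
```

Call:
{"api": "drive_tool", "payload": {
  "commands": [
    [1,0,0,0,0,0,0],
    [1,0,0,0,0,0,0],
    [1,0,0,0,0,0,0],
    [1,0,0,0,0,0,0],
    [1,0,0,-0.01,0,0,0],
    [1,0,0,-0.02,0,0,0],
    [1,0,0,-0.025,0,0,0],
    [1,0,0,-0.025,0,0,0]
  ]
}}

```text
time: 10.0
tcp_pos: [0.4487, -0.1746, 0.124]
eef_rot: [-179.9, -0.0, 91.2]
ft_force: [0.3, -0.1, -0.8]
grip_width: 0.278
finger_force: 34.4
```

```bash
python3 - <<'E'
from h import *
# case3 top est (.5978,.3263) long 84.2..85.1 plus bias (+2.5,-3)
a=np.radians(84.6);cx,cy=.600,.3235
plan(cx+.008*np.cos(a),cy+.008*np.sin(a),.11,84.6)
E
```

```text
t=10.00 pos [ 0.4487 -0.1746  0.124 ] rot [-1.799e+02 -4.000e-02  9.125e+01] turnz 6.6 then shift mm x 518.1 y 103.8 z 14.0 w 0.278 ff 34.4 ft [ 0.3 -0.1 -0.8]
```

Call:
{"api": "drive_tool", "payload": {
  "commands": [
    [1,0.02,0.004,0,0,0,6.6],
    [1,0.045,0.009,0,0,0,0],
    [1,0.045,0.009,0,0,0,0],
    [1,0.045,0.009,0,0,0,0],
    [1,0.045,0.009,0,0,0,0],
    [1,0.045,0.009,0,0,0,0],
    [1,0.045,0.009,0,0,0,0],
    [1,0.045,0.009,0,0,0,0]
  ]
}}

```text
time: 10.8
tcp_pos: [0.5449, 0.1548, 0.1235]
eef_rot: [-180.0, 0.0, 84.7]
ft_force: [0.9, -0.5, -0.9]
grip_width: 0.28
finger_force: 34.5
```

Call:
{"api": "drive_tool", "payload": {
  "commands": [
    [1,0.045,0.009,0,0,0,0],
    [1,0.045,0.009,0,0,0,0],
    [1,0.045,0.009,0,0,0,0],
    [1,0.03,0.006,0.01,0,0,0],
    [1,0.015,0.003,0.01,0,0,0],
    [1,0,0,0.01,0,0,0],
    [1,0,0,0,0,0,0],
    [1,0,0,0,0,0,0]
  ]
}}

```text
time: 11.6
tcp_pos: [0.5971, 0.3267, 0.0927]
eef_rot: [-179.9, 0.1, 84.5]
ft_force: [0.8, 0.6, 0.2]
grip_width: 0.278
finger_force: 34.5
```

```bash
python3 - <<'E'
from h import *
look("w7",(.600,.3235,84.6,.086,.072,.018),(.6,.3235,84.6,.054,.04,.005),crop=(190,450,120,310),f=3)
E
```

```text
t=11.60 pos [0.5971 0.3267 0.0927] rot [-1.7988e+02  1.1000e-01  8.4550e+01] turnz -0.1 then shift mm x -2.9 y 3.2 z -7.3 w 0.278 ff 34.5 ft [0.8 0.6 0.2]
```

View pics/w7.png

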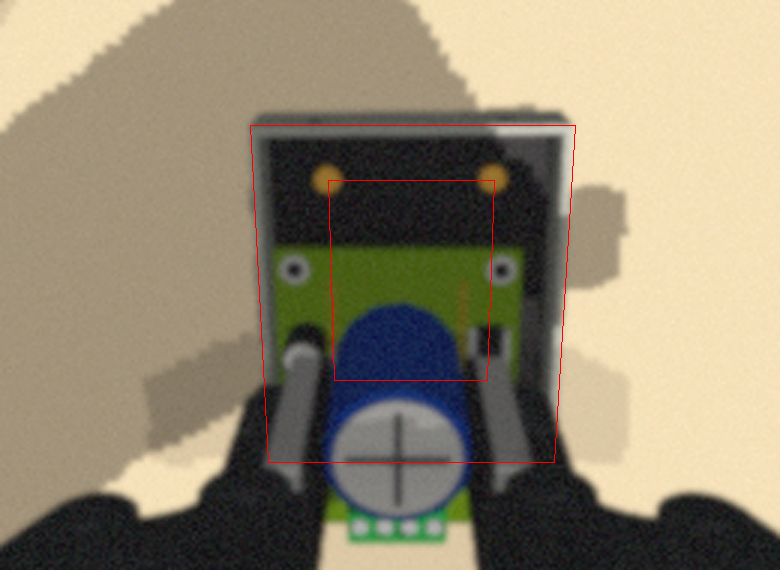

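```bash
cat >> h.py <<'E'
def inhand(name,zrel,*uvs):
    m=dict(np.load(f"pics/{name}.npz"));o=arm.get_obs();p=o['tcp_pos'];a=np.radians(o['eef_rot'][2])
    R=np.array([[np.cos(a),np.sin(a)],[np.sin(a),-np.cos(a)]])
    for uv in uvs: print(uv,(R@(unproj(m,[uv],p[2]+zrel)[0]-p)[:2]*1e3).round(1))
E
python3 - <<'E'
from h import *
inhand("w7",-.042,(190+275/3,120+248/3),(190+523/3,120+248/3))
a=np.radians(84.5);plan(.5995+.008*np.cos(a),.3235+.008*np.sin(a),.048,84.6)
E
```

```text
(281.6666666666667, 202.66666666666669) [ 22.4 -23.9]
(364.33333333333337, 202.66666666666669) [22.4 23.7]
t=11.65 pos [0.5977 0.327  0.0935] rot [-1.7996e+02  5.0000e-02  8.4530e+01] turnz -0.1 then shift mm x 4.7 y 2.2 z 45.5 w 0.274 ff 34.5 ft [-0.9  0.2 -0.7]
```

Call:
{"api": "drive_tool", "payload": {
  "commands": [
    [1,0.005,0.0022,0,0,0,0],
    [1,0,0,0.015,0,0,0],
    [1,0,0,0.015,0,0,0],
    [1,0,0,0.01,0,0,0],
    [1,0,0,0.004,0,0,0],
    [1,0,0,0.002,0,0,0],
    [1,0,0,0,0,0,0],
    [1,0,0,0,0,0,0]
  ]
}}

```text
time: 12.45
tcp_pos: [0.601, 0.334, 0.0481]
eef_rot: [179.9, -0.1, 84.6]
ft_force: [0.2, -0.1, -0.9]
grip_width: 0.278
finger_force: 34.4
```

```bash
python3 - <<'E'
from h import *
look("w8",(.5995,.3235,84.6,.086,.072,.018),(.5995,.3235,84.6,.062,.048,.005),crop=(190,450,120,310),f=3)
E
```

```text
t=12.45 pos [0.601  0.334  0.0481] rot [ 1.7992e+02 -5.0000e-02  8.4650e+01] turnz 0.0 then shift mm x -10.6 y -0.5 z -51.9 w 0.278 ff 34.4 ft [ 0.2 -0.1 -0.9]
```

View pics/w8.png

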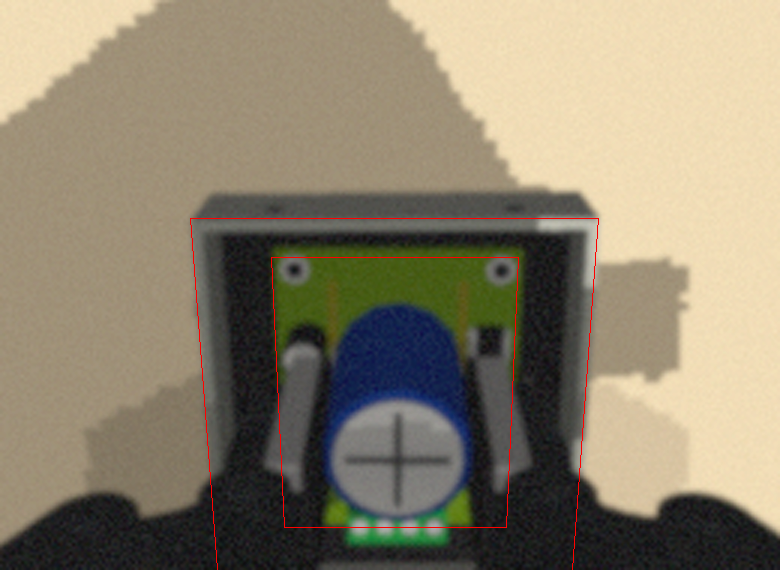

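Call:
{"api": "drive_tool", "payload": {
  "commands": [
    [1,-0.002,-0.0003,0,0,0,0],
    [1,0,0,0.0015,0,0,0],
    [1,0,0,0.0005,0,0,0],
    [1,0,0,0,0,0,0],
    [0.5,0,0,0,0,0,0],
    [0.5,0,0,0,0,0,0],
    [0.5,0,0,0,0,0,0],
    [0.5,0,0,-0.01,0,0,0]
  ]
}}

```text
time: 13.3
tcp_pos: [0.5987, 0.331, 0.0535]
eef_rot: [-179.8, 0.1, 84.7]
ft_force: [-0.6, -0.6, -0.8]
grip_width: 0.499
finger_force: 0.0
```

Call:
{"api": "drive_tool", "payload": {
  "commands": [
    [0.5,0,0,-0.03,0,0,0],
    [0.3,0,0,-0.03,0,0,-7.57],
    [0.2,0,0,-0.03,0,0,-7.57],
    [0.1,0,0,0,0,0,-7.57],
    [0.1,-0.0325,-0.0294,0,0,0,0],
    [0.1,-0.0325,-0.0294,0,0,0,0],
    [0.1,-0.0325,-0.0294,0,0,0,0],
    [0.1,-0.0325,-0.0294,0,0,0,0]
  ]
}}

```text
time: 14.1
tcp_pos: [0.5258, 0.1713, 0.1459]
eef_rot: [179.9, 0.0, 107.4]
ft_force: [0.3, -0.4, -0.4]
grip_width: 0.904
finger_force: 0.0
```

Call:
{"api": "drive_tool", "payload": {
  "commands": [
    [0.1,-0.0325,-0.0294,0,0,0,0],
    [0.1,-0.0325,-0.0294,0,0,0,0],
    [0.1,-0.0325,-0.0294,0,0,0,0],
    [0.1,0,0,0,0,0,0],
    [0.1,0,0,0,0,0,0],
    [0.1,0,0,0,0,0,0],
    [0.1,0,0,0,0,0,0],
    [0.1,0,0,0,0,0,0]
  ]
}}

```text
time: 14.9
tcp_pos: [0.4719, 0.0542, 0.1453]
eef_rot: [180.0, -0.0, 107.5]
ft_force: [0.5, 0.9, -0.2]
grip_width: 0.898
finger_force: 0.0
```

```bash
python3 - <<'E'
from h import *
x,y=.467,.0707
look("w9",(.4723,.0535,107.3,.04,.034,.038),(x,y,107.3,.102,.072,.002),crop=(160,480,70,310),f=2.5)
E
```

```text
t=14.90 pos [0.4719 0.0542 0.1453] rot [179.99  -0.   107.47] turnz 0.2 then shift mm x -0.8 y 0.2 z 45.3 w 0.898 ff 0.0 ft [ 0.5  0.9 -0.2]
```

View pics/w9.png

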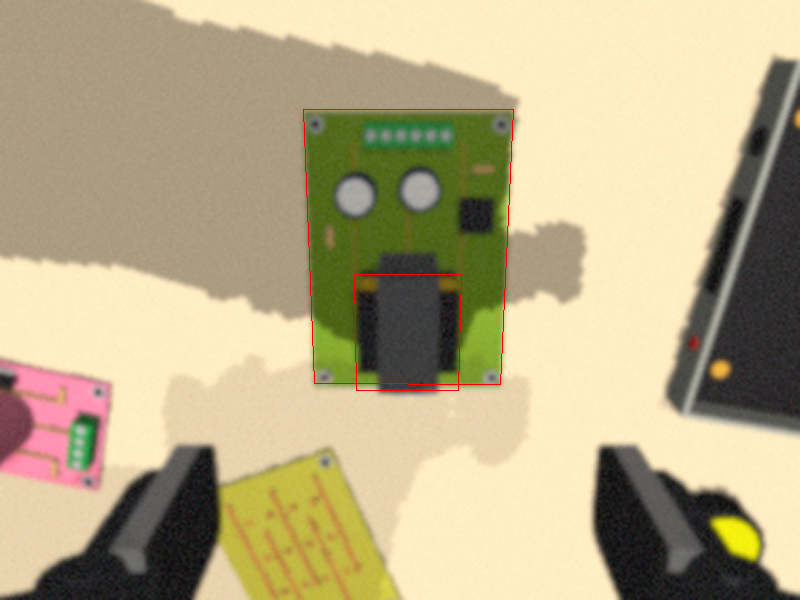

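Call:
{"api": "drive_tool", "payload": {
  "commands": [
    [0.1,-0.0005,0,0.03,0,0,0],
    [0.1,0,0,0.03,0,0,0],
    [0.1,0,0,0.02,0,0,0],
    [0.1,0,0,0.014,0,0,0],
    [0.1,0,0,0.01,0,0,0],
    [0.3,0,0,0,0,0,0],
    [0.5,0,0,0,0,0,0],
    [1,0,0,0,0,0,0]
  ],
  "force": 60
}}

```text
time: 15.75
tcp_pos: [0.4726, 0.0529, 0.0422]
eef_rot: [179.9, 0.0, 107.4]
ft_force: [8.8, 2.6, 5.9]
grip_width: 0.397
finger_force: 6.7
```

Call:
{"api": "drive_tool", "payload": {
  "commands": [
    [1,0,0,0,0,0,0],
    [1,0,0,0,0,0,0],
    [1,0,0,0,0,0,0],
    [1,0,0,0,0,0,0],
    [1,0,0,-0.005,0,0,0],
    [1,0,0,-0.015,0,0,0],
    [1,0,0,-0.025,0,0,0],
    [1,0,0,-0.025,0,0,0]
  ]
}}

```text
time: 16.55
tcp_pos: [0.4699, 0.0524, 0.111]
eef_rot: [-179.8, -0.0, 107.4]
ft_force: [1.2, 1.2, -3.1]
grip_width: 0.387
finger_force: 60.5
```

```bash
python3 - <<'E'
from h import *
# c1 top est + bias
cx,cy=.6195,.1145;a=np.radians(97.1)
plan(cx-.018*np.cos(a),cy-.018*np.sin(a),.09,97.1)
E
```

```text
t=16.55 pos [0.4699 0.0524 0.111 ] rot [-1.7977e+02 -3.0000e-02  1.0735e+02] turnz 10.3 then shift mm x 25.2 y 156.1 z 21.0 w 0.387 ff 60.5 ft [ 1.2  1.2 -3.1]
```

Call:
{"api": "drive_tool", "payload": {
  "commands": [
    [1,0,0,0,0,0,5.15],
    [1,0,0,0,0,0,5.15],
    [1,0.005,0.035,0,0,0,0],
    [1,0.007,0.04,0,0,0,0],
    [1,0.007,0.04,0,0,0,0],
    [1,0.004,0.025,0.005,0,0,0],
    [1,0.002,0.016,0.01,0,0,0],
    [1,0,0,0.005,0,0,0]
  ]
}}

```text
time: 17.35
tcp_pos: [0.624, 0.097, 0.0891]
eef_rot: [-179.9, 0.0, 97.1]
ft_force: [-2.1, -0.3, -4.2]
grip_width: 0.383
finger_force: 60.8
```

Call:
{"api": "drive_tool", "payload": {
  "commands": [
    [1,0,0,0,0,0,0],
    [1,0,0,0,0,0,0],
    [1,0,0,0,0,0,0],
    [1,0,0,0,0,0,0],
    [1,0,0,0,0,0,0],
    [1,0,0,0,0,0,0],
    [1,0,0,0,0,0,0],
    [1,0,0,0,0,0,0]
  ]
}}

```text
time: 18.15
tcp_pos: [0.6233, 0.0967, 0.0914]
eef_rot: [180.0, 0.0, 97.1]
ft_force: [-0.2, -0.6, -3.6]
grip_width: 0.384
finger_force: 60.8
```

```bash
python3 - <<'E'
from h import *
cx,cy=.6195,.1145;a=np.radians(97.1)
look("w10",(cx,cy,97.1,.126,.096,.018),(cx,cy,97.1,.092,.062,.005),crop=(170,470,50,275),f=2.66)
plan(cx-.018*np.cos(a),cy-.018*np.sin(a),.047,97.1)
E
```

```text
t=18.15 pos [0.6233 0.0967 0.0914] rot [179.99   0.    97.07] turnz -0.0 then shift mm x 18.2 y -1.6 z -8.6 w 0.384 ff 60.8 ft [-0.2 -0.6 -3.6]
t=18.20 pos [0.6233 0.0967 0.0913] rot [180.     0.    97.06] turnz -0.0 then shift mm x 0.2 y -1.6 z 44.3 w 0.381 ff 60.8 ft [ 0.1 -0.4 -3.1]
```

View pics/w10.png

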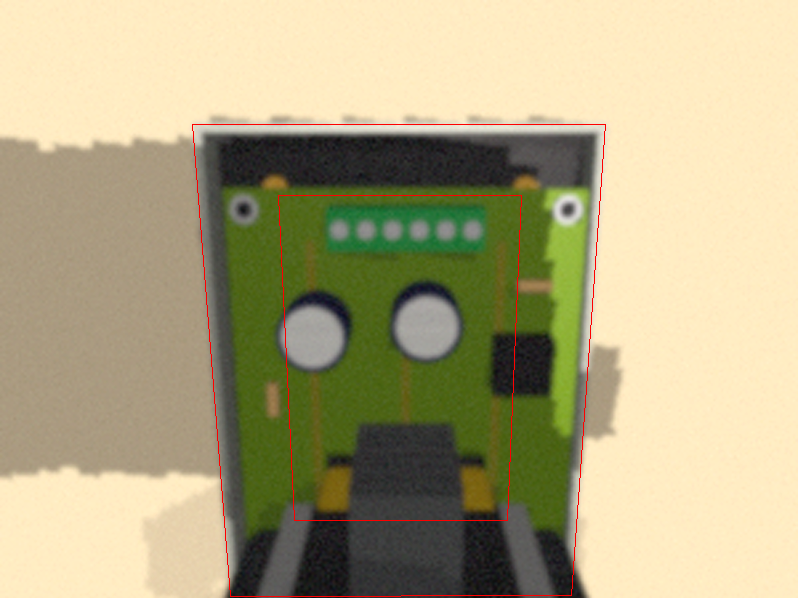

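```bash
python3 - <<'E'
from h import *
inhand("w10",-.04,(253.5,120.3),(390.7,120.3))
E
```

```text
(253.5, 120.3) [ 68.8 -36. ]
(390.7, 120.3) [68.8 35.8]
```

Call:
{"api": "drive_tool", "payload": {
  "commands": [
    [1,0.0005,-0.0015,0,0,0,0],
    [1,0,0,0.015,0,0,0],
    [1,0,0,0.015,0,0,0],
    [1,0,0,0.01,0,0,0],
    [1,0,0,0.004,0,0,0],
    [1,0,0,0.001,0,0,0],
    [1,0,0,0,0,0,0],
    [1,0,0,0,0,0,0]
  ]
}}

```text
time: 19.0
tcp_pos: [0.6223, 0.0971, 0.047]
eef_rot: [179.9, -0.0, 97.1]
ft_force: [-0.6, 0.4, -3.8]
grip_width: 0.384
finger_force: 60.9
```

```bash
python3 - <<'E'
from h import *
cx,cy=.6195,.1145;a=np.radians(97.1)
look("w11",(cx,cy,97.1,.126,.096,.018),(cx,cy,97.1,.102,.072,.005),crop=(170,470,50,275),f=2.66)
plan(cx-.018*np.cos(a),cy-.018*np.sin(a),.046,97.1)
E
```

```text
t=19.00 pos [0.6223 0.0971 0.047 ] rot [179.92  -0.    97.06] turnz -0.0 then shift mm x 17.6 y -0.7 z -53.0 w 0.384 ff 60.9 ft [-0.6  0.4 -3.8]
t=19.05 pos [0.6223 0.0971 0.047 ] rot [179.92  -0.    97.06] turnz -0.0 then shift mm x -0.4 y -0.6 z 1.0 w 0.384 ff 60.9 ft [ 0.5 -0.3 -3.1]
```

Call:
{"api": "drive_tool", "payload": {
  "commands": [
    [1,0,-0.0006,0.001,0,0,0],
    [1,0,0,0.001,0,0,0],
    [1,0,0,0,0,0,0],
    [1,0,0,0,0,0,0],
    [0.3,0,0,0,0,0,0],
    [0.3,0,0,0,0,0,0],
    [0.3,0,0,0,0,0,0],
    [0.3,0,0,-0.01,0,0,0]
  ]
}}

```text
time: 19.85
tcp_pos: [0.6199, 0.0967, 0.0528]
eef_rot: [-179.8, 0.0, 97.1]
ft_force: [0.3, 0.1, -0.1]
grip_width: 0.694
finger_force: 0.0
```

Call:
{"api": "drive_tool", "payload": {
  "commands": [
    [0.3,0,0,-0.03,0,0,0],
    [0.2,0,0,-0.03,0,0,6.07],
    [0.2,0,0,-0.03,0,0,6.07],
    [0.2,0,0,0,0,0,6.07],
    [0.2,-0.0437,-0.0114,0,0,0,0],
    [0.2,-0.0437,-0.0114,0,0,0,0],
    [0.2,-0.0437,-0.0114,0,0,0,0],
    [0.2,-0.0437,-0.0114,0,0,0,0]
  ]
}}

```text
time: 20.65
tcp_pos: [0.542, -0.067, 0.1451]
eef_rot: [179.9, 0.0, 78.9]
ft_force: [0.2, -0.1, 1.2]
grip_width: 0.803
finger_force: 0.0
```

Call:
{"api": "drive_tool", "payload": {
  "commands": [
    [0.2,-0.0437,-0.0114,0,0,0,0],
    [0.2,-0.0437,-0.0114,0,0,0,0],
    [0.2,-0.0437,-0.0114,0,0,0,0],
    [0.2,-0.0437,-0.0114,0,0,0,0],
    [0.2,-0.0437,-0.0114,0,0,0,0],
    [0.2,-0.0437,-0.0114,0,0,0,0],
    [0.2,0,0,0,0,0,0],
    [0.2,0,0,0,0,0,0]
  ]
}}

```text
time: 21.45
tcp_pos: [0.4244, -0.3108, 0.1448]
eef_rot: [180.0, -0.0, 78.7]
ft_force: [0.7, 1.3, -0.1]
grip_width: 0.803
finger_force: 0.0
```

```bash
python3 - <<'E'
from h import *
m=arm.camera_model("wrist");i=arm.camera("wrist");np.savez("pics/w12.npz",i=i,**m)
hsv=cv2.cvtColor(i,cv2.COLOR_BGR2HSV)
k=cv2.inRange(hsv,(32,110,25),(90,255,255))
c=proj(m,[[.4248,-.3161,.002]])[0];print(c)
k=cv2.morphologyEx(k,cv2.MORPH_CLOSE,np.ones((5,5)))
n,l,st,ce=cv2.connectedComponentsWithStats(k)
for j in range(1,n):
    if st[j,4]>300:
        pts=np.argwhere(l==j)[:,::-1];w=unproj(m,pts,.002)[:,:2]
        r=cv2.minAreaRect((w*1000).astype(np.float32));print(st[j],np.round(r[0],1),np.round(r[1],1),round(r[2],1))
plan(.4260,-.3102,.043,78.9)
E
```

```text
[323.45508987 194.92569212]
[ 292  153   65   85 2708] [ 425.1 -318.3] [82.6 59.1] 79.0
t=21.50 pos [ 0.4249 -0.3098  0.1447] rot [ 1.7997e+02 -2.0000e-02  7.8810e+01] turnz -0.1 then shift mm x -0.2 y 1.2 z 101.7 w 0.800 ff 0.0 ft [0.1 1.4 0.2]
```

Call:
{"api": "drive_tool", "payload": {
  "commands": [
    [0.2,-0.0014,0.0013,0.03,0,0,0],
    [0.2,0,0,0.03,0,0,0],
    [0.2,0,0,0.02,0,0,0],
    [0.2,0,0,0.012,0,0,0],
    [0.2,0,0,0.01,0,0,0],
    [0.4,0,0,0,0,0,0],
    [0.6,0,0,0,0,0,0],
    [1,0,0,0,0,0,0]
  ],
  "force": 45
}}

```text
time: 22.3
tcp_pos: [0.4267, -0.3119, 0.0434]
eef_rot: [179.9, 0.1, 78.9]
ft_force: [3.0, 0.5, 29.1]
grip_width: 0.293
finger_force: 30.9
```

Call:
{"api": "drive_tool", "payload": {
  "commands": [
    [1,0,0,0,0,0,0],
    [1,0,0,0,0,0,0],
    [1,0,0,0,0,0,0],
    [1,0,0,0,0,0,0],
    [1,0,0,-0.005,0,0,0],
    [1,0,0,-0.015,0,0,0],
    [1,0,0,-0.025,0,0,0],
    [1,0,0,-0.025,0,0,0]
  ]
}}

```text
time: 23.1
tcp_pos: [0.4247, -0.3108, 0.1122]
eef_rot: [-179.8, -0.1, 78.8]
ft_force: [0.0, -1.1, -1.2]
grip_width: 0.294
finger_force: 45.4
```

```bash
python3 - <<'E'
from h import *
cx,cy=.5965,-.317;a=np.radians(93.5)
plan(cx+.006*np.cos(a),cy+.006*np.sin(a),.09,93.5)
E
```

```text
t=23.10 pos [ 0.4247 -0.3108  0.1122] rot [-1.7983e+02 -7.0000e-02  7.8840e+01] turnz -14.7 then shift mm x -10.7 y 171.1 z 22.2 w 0.294 ff 45.4 ft [ 0.  -1.1 -1.2]
```

Call:
{"api": "drive_tool", "payload": {
  "commands": [
    [1,0,0,0,0,0,-7.35],
    [1,0,0,0,0,0,-7.35],
    [1,-0.002,0.035,0,0,0,0],
    [1,-0.003,0.04,0,0,0,0],
    [1,-0.003,0.04,0,0,0,0],
    [1,-0.002,0.035,0.005,0,0,0],
    [1,-0.001,0.02,0.01,0,0,0],
    [1,0,0,0.005,0,0,0]
  ]
}}

```text
time: 23.9
tcp_pos: [0.598, -0.3109, 0.0903]
eef_rot: [-180.0, -0.0, 93.7]
ft_force: [-0.7, 0.6, -2.0]
grip_width: 0.292
finger_force: 45.4
```

Call:
{"api": "drive_tool", "payload": {
  "commands": [
    [1,0,0,0,0,0,0],
    [1,0,0,0,0,0,0],
    [1,0,0,0,0,0,0],
    [1,0,0,0,0,0,0],
    [1,0,0,0,0,0,0],
    [1,0,0,0,0,0,0],
    [1,0,0,0,0,0,0],
    [1,0,0,0,0,0,0]
  ]
}}

```text
time: 24.7
tcp_pos: [0.5962, -0.3119, 0.0924]
eef_rot: [180.0, 0.0, 93.6]
ft_force: [-0.7, -0.1, -2.0]
grip_width: 0.292
finger_force: 45.4
```

```bash
python3 - <<'E'
from h import *
cx,cy,A=.5965,-.317,93.5;a=np.radians(A)
plan(cx+.006*np.cos(a),cy+.006*np.sin(a),.047,A)
m=arm.camera_model("wrist");i=arm.camera("wrist");np.savez("pics/w13.npz",i=i,**m)
hsv=cv2.cvtColor(i,cv2.COLOR_BGR2HSV)
k=cv2.morphologyEx(cv2.inRange(hsv,(32,110,25),(90,255,255)),cv2.MORPH_CLOSE,np.ones((5,5)))
n,l,st,ce=cv2.connectedComponentsWithStats(k)
for j in range(1,n):
    if st[j,4]>200: print('green',st[j])
k=cv2.inRange(hsv,(8,110,60),(24,255,255))
n,l,st,ce=cv2.connectedComponentsWithStats(k)
for j in range(1,n):
    if st[j,4]>15: print('nut?',st[j],ce[j].round(1),unproj(m,[ce[j]],.005)[0].round(4))
print('pred rim',proj(m,box(cx,cy,A,.106,.084,.018)).round(1).tolist(),'nuts',proj(m,box(cx,cy,A,.074,.052,.005)).round(1).tolist())
g=cv2.cvtColor(i,cv2.COLOR_BGR2GRAY);b=g
far=proj(m,box(cx,cy,A,.106,.084,.018))
for t in(.35,.5,.65):
    u=int(far[0][0]*(1-t)+far[1][0]*t);v=int(far[0][1]);print('col',u,'rows from',v-12,g[v-12:v+22,u].tolist())
v=int(far[0][1])+28
for e in((0,3),(1,2)):
    P,Q=far[e[0]],far[e[1]];u=int(P[0]+(Q[0]-P[0])*(v-P[1])/(Q[1]-P[1]));print('row',v,'cols from',u-14,g[v,u-14:u+15].tolist())
E
```

```text
t=24.70 pos [ 0.5962 -0.3119  0.0924] rot [180.     0.    93.55] turnz 0.1 then shift mm x 0.9 y 0.0 z 45.4 w 0.292 ff 45.4 ft [-0.7 -0.1 -2. ]
green [551   0  50  16 640]
green [ 269  181  108   70 3809]
green [ 81 311  28  21 258]
nut? [283 165   9   9  71] [287.1 169.1] [ 0.5691 -0.2815  0.005 ]
nut? [355 165  10   9  75] [359.5 169.1] [ 0.6208 -0.2783  0.005 ]
nut? [279 200  13   4  50] [285.  201.6] [ 0.5682 -0.3061  0.005 ]
nut? [353 200  13   4  49] [359.1 201.5] [ 0.623  -0.3027  0.005 ]
nut? [ 601  255   39   66 1366] [626.  294.5] [ 0.8513 -0.3701  0.005 ]
nut? [116 318  21  21 100] [125.1 327.2] [ 0.4332 -0.4291  0.005 ]
nut? [ 83 320  33  16  78] [102.9 328.2] [ 0.414  -0.4314  0.005 ]
nut? [ 87 333  21  11  73] [ 97.4 336.8] [ 0.4076 -0.4411  0.005 ]
pred rim [[258.3, 149.8], [386.3, 149.9], [376.9, 287.8], [267.5, 287.8]] nuts [[285.9, 169.3], [358.6, 169.3], [355.0, 260.7], [289.5, 260.6]]
col 303 rows from 137 [100, 99, 101, 100, 100, 99, 101, 101, 97, 87, 69, 59, 57, 63, 71, 72, 63, 38, 31, 22, 27, 21, 12, 25, 23, 17, 21, 19, 23, 20, 23, 16, 16, 20]
col 322 rows from 137 [101, 101, 99, 101, 99, 99, 99, 101, 95, 84, 68, 57, 56, 64, 74, 75, 62, 40, 20, 14, 19, 18, 20, 24, 18, 22, 22, 19, 20, 21, 17, 16, 20, 24]
col 341 rows from 137 [99, 100, 102, 100, 99, 100, 101, 101, 96, 84, 67, 57, 57, 63, 73, 73, 63, 46, 26, 17, 16, 21, 18, 17, 18, 17, 15, 20, 22, 14, 15, 21, 23, 19]
row 177 cols from 246 [101, 99, 99, 100, 100, 99, 101, 101, 101, 100, 102, 102, 102, 99, 97, 87, 81, 74, 61, 50, 44, 49, 37, 31, 21, 25, 14, 14, 18]
row 177 cols from 370 [20, 24, 25, 34, 40, 40, 36, 30, 32, 34, 46, 51, 72, 104, 126, 140, 143, 149, 150, 148, 146, 147, 148, 148, 147, 146, 149, 153, 152]
```

```bash
python3 - <<'E'
from h import *
inhand("w13",-.041,(268.8,180.8),(376.5,180.8))
plan(.5965+.006*np.cos(np.radians(93.5)),-.317+.006,.047,93.5)
E
```

```text
(268.8, 180.8) [ 35.8 -30. ]
(376.5, 180.8) [35.7 30.5]
t=24.75 pos [ 0.5962 -0.3118  0.0924] rot [180.     0.    93.55] turnz 0.1 then shift mm x 0.8 y 0.0 z 45.4 w 0.292 ff 45.4 ft [ 0.3  0.3 -1.7]
```

Call:
{"api": "drive_tool", "payload": {
  "commands": [
    [1,0,0.0005,0,0,0,0],
    [1,0,0,0.015,0,0,0],
    [1,0,0,0.015,0,0,0],
    [1,0,0,0.01,0,0,0],
    [1,0,0,0.004,0,0,0],
    [1,0,0,0.001,0,0,0],
    [1,0,0,0,0,0,0],
    [1,0,0,0,0,0,0]
  ]
}}

```text
time: 25.55
tcp_pos: [0.5972, -0.3121, 0.048]
eef_rot: [179.9, 0.0, 93.6]
ft_force: [0.6, -0.4, -1.3]
grip_width: 0.297
finger_force: 45.4
```

Call:
{"api": "drive_tool", "payload": {
  "commands": [
    [1,0,0,0.001,0,0,0],
    [1,0,0,0.001,0,0,0],
    [1,0,0,0,0,0,0],
    [0.4,0,0,0,0,0,0],
    [0.4,0,0,0,0,0,0],
    [0.4,0,0,0,0,0,0],
    [0.4,0,0,-0.01,0,0,0],
    [0.4,0,0,-0.03,0,0,0]
  ]
}}

```text
time: 26.35
tcp_pos: [0.5943, -0.3106, 0.0823]
eef_rot: [-179.6, -0.2, 93.6]
ft_force: [0.9, 0.2, 0.2]
grip_width: 0.603
finger_force: 0.0
```

Call:
{"api": "drive_tool", "payload": {
  "commands": [
    [0.2,-0.02,0,-0.04,0,0,0],
    [0.2,-0.03,-0.04,-0.02,0,0,0],
    [0.2,-0.03,-0.04,0,0,0,0],
    [0.2,-0.03,-0.04,0,0,0,0],
    [0.2,0,-0.04,0,0,0,0],
    [0.2,0,-0.04,0,0,0,0],
    [0.2,0,0,0,0,0,0],
    [0.2,0,0,0,0,0,0]
  ]
}}

```text
time: 27.15
tcp_pos: [0.406, -0.4323, 0.1449]
eef_rot: [179.9, 0.1, 93.4]
ft_force: [0.8, -1.0, 0.0]
grip_width: 0.798
finger_force: 0.0
```

```bash
python3 - <<'E'
from h import *
m=arm.camera_model("top");i=arm.camera("top");cv2.imwrite("pics/top1.png",i)
hsv=cv2.cvtColor(i,cv2.COLOR_BGR2HSV);i0=cv2.imread("pics/top0.png");h0=cv2.cvtColor(i0,cv2.COLOR_BGR2HSV)
def fit(H,x,y,lo,hi,z,tag):
    c=proj(m,[[x,y,z]])[0];k=cv2.inRange(H,lo,hi)
    mk=np.zeros_like(k);cv2.circle(mk,tuple(int(q) for q in c),26,255,-1);k=cv2.morphologyEx(k&mk,cv2.MORPH_CLOSE,np.ones((3,3)))
    n,l,st,ce=cv2.connectedComponentsWithStats(k);j=1+st[1:,4].argmax() if n>1 else 0
    w=unproj(m,np.argwhere(l==j)[:,::-1],z)[:,:2];r=cv2.minAreaRect((w*1000).astype(np.float32));print(tag,st[j,4],np.round(r[0],1),np.round(r[1],1),round(r[2],1))
G=((30,90,30),(90,255,255))
for t,x,y in(('c1',.617,.118),('c2',.594,-.314),('c3',.598,.326),('c4',.6275,-.105)): fit(hsv,x,y,*G,.005,t)
Y=((20,95,90),(40,255,255))
for t,x,y in(('ba',.461,-.061),('bb',.419,.31)):
    fit(h0,x,y,*Y,.002,t+'0');fit(hsv,x,y,*Y,.002,t+'1')
print(arm.get_obs()['tcp_pos'],arm.get_obs()['time'])
E
```

```text
c1 613 [617.6 117.7] [ 75.1 105.4] 7.2
c2 404 [ 595.3 -314.9] [62.8 85.2] 4.2
c3 267 [597.9 327.1] [66.3 51.6] 84.5
c4 115 [ 628.5 -105.5] [37.9 44.2] 7.0
ba0 507 [461.6 -61.1] [57.9 79.7] 38.2
ba1 507 [461.6 -61.1] [57.9 79.7] 38.2
bb0 321 [419.2 310.4] [60.4 46.8] 16.3
bb1 320 [419.2 310.4] [60.4 46.8] 16.3
[ 0.40720126 -0.43229157  0.14488479] 27.2
```

```bash
python3 -c "
from cell import arm
print(arm.sign_off())"
```

```text
the job is handed in; nothing more can be done
None
```

I laid all four soldered boards in their own cases and handed the job in at about 27 s; a last top-camera check puts each board within about 1.5 mm of its case centre, square to it, with the bare boards unmoved (`sign_off` returned no verdict).

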